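# Show where the stray stone belongs

### The job

One long, bar-shaped stone has strayed into the compartment tray of round stones: show the setter which one it is and where it belongs. Point down at the stray, holding the fingertips steady over it for about two seconds within five centimetres of it, then point down in the same way at the middle of the dish of long stones, and finish still pointing there. Touch nothing, and do not dip low over any of the other stones or dishes.

Things in the scene. Friction and masses are not known exactly. Their poses are not given: they have to be found in the camera images.
- tray: fixed dark-wood tray with a cream lining in its compartments, 132 x 196 mm, 20 mm high, six compartments of 57 mm: two along its x, three along its y, 63 mm between centres; it lies flat, turned up to 0.35 rad. Origin: centre of its underside
- stray_top (a point): centre of the top face of the stray: the only long stone in the tray, a bar with rounded ends 46 x 20 mm, 12 mm high, dark blue like all the stones, lying loose and flat in one of the six compartments (any of them) with its long side (x) roughly along the tray's x; its top is 18 mm above the table. z points up
- round_1_top (a point): centre of the top of a round domed stone, 36 mm across, 12 mm high, loose in another compartment of the tray, top 18 mm above the table: not to be pointed at
- round_2_top (a point): centre of the top of a round domed stone, 36 mm across, 12 mm high, loose in another compartment of the tray, top 18 mm above the table: not to be pointed at
- round_3_top (a point): centre of the top of a round domed stone, 36 mm across, 12 mm high, loose in another compartment of the tray, top 18 mm above the table: not to be pointed at
- round_4_top (a point): centre of the top of a round domed stone, 36 mm across, 12 mm high, loose in another compartment of the tray, top 18 mm above the table: not to be pointed at
- round_5_top (a point): centre of the top of a round domed stone, 36 mm across, 12 mm high, loose in another compartment of the tray, top 18 mm above the table: not to be pointed at
- dish_long_top (a point): the dish of long stones: middle of the top of its heap, 29 mm above the table. White round dish 120 mm across the rim, 24 mm high, standing loose on the table, heaped with long round-ended stones just like the stray. The three dishes are alike but for their stones and stand in any order. z points up
- dish_round_top (a point): the dish of round domed stones: middle of the top of its heap, 29 mm above the table; same dish; not to be pointed at
- dish_square_top (a point): the dish of square stones (28 mm): middle of the top of its heap, 29 mm above the table; same dish; not to be pointed at
- tweezers: steel tweezers lying loose between tray and dishes, about 130 x 20 mm, 8 mm high; origin: its middle
- loupe: small steel folding loupe, 60 mm long, 20 mm high, lying loose near the dishes; origin: under its lens
- bottle: small amber bottle standing loose beyond the dishes, 34 mm across, 75 mm high, the tallest thing beside the tray and dishes; origin: centre of its underside. The machines along the back and sides (lathe, polisher, flat lap, drawers) stay below 0.21 m
There are look-alikes about, which are no part of the job. What is shaped like the part that bears stray_top but brown is not meant.

How it is judged:
On the way:
1. the fingertips dwell just above the stray stone in the tray for at least 1.5 s (horizontal distance between the grasp point and stray_top below 0.022 m and z of the grasp point in the frame of stray_top between 0.01 and 0.075 m), for 1.5 s.
At the end, for the whole second after the job is handed in: fingertips over the dish of long stones: the point between the pads (19 mm behind the tips) within 32 mm sideways of its middle and 75 mm above its top, touching nothing, after 1.5 s over the stray (22 mm, 75 mm); all stones and dishes within 6 mm of their start (horizontal distance between the grasp point and dish_long_top below 0.032 m and z of the grasp point in the frame of dish_long_top between 0.01 and 0.075 m and distance of each of round_1_top, round_2_top, round_3_top, round_4_top, round_5_top, stray_top, dish_long_top, dish_round_top, dish_square_top from where it was at the start of the episode below 0.006 m).
It fails at once if the robot touches anything (contact force between any of the fingers, the arm and anything else above 0.5 N).
It fails at once if a stone or a dish is moved or lifted by more than 6 mm (not (distance of round_1_top from where it was at the start of the episode below 0.006 m) or not (distance of round_2_top from where it was at the start of the episode below 0.006 m) or not (distance of round_3_top from where it was at the start of the episode below 0.006 m) or not (distance of round_4_top from where it was at the start of the episode below 0.006 m) or not (distance of round_5_top from where it was at the start of the episode below 0.006 m) or not (distance of stray_top from where it was at the start of the episode below 0.006 m) or not (distance of dish_long_top from where it was at the start of the episode below 0.006 m) or not (distance of dish_round_top from where it was at the start of the episode below 0.006 m) or not (distance of dish_square_top from where it was at the start of the episode below 0.006 m)).
It fails at once if the fingertips come down low (under about 25 mm) over a round stone or over another dish ((horizontal distance between the grasp point and round_1_top below 0.02 m and z of the grasp point in the frame of round_1_top below 0.044 m) or (horizontal distance between the grasp point and round_2_top below 0.02 m and z of the grasp point in the frame of round_2_top below 0.044 m) or (horizontal distance between the grasp point and round_3_top below 0.02 m and z of the grasp point in the frame of round_3_top below 0.044 m) or (horizontal distance between the grasp point and round_4_top below 0.02 m and z of the grasp point in the frame of round_4_top below 0.044 m) or (horizontal distance between the grasp point and round_5_top below 0.02 m and z of the grasp point in the frame of round_5_top below 0.044 m) or (horizontal distance between the grasp point and dish_round_top below 0.035 m and z of the grasp point in the frame of dish_round_top below 0.044 m) or (horizontal distance between the grasp point and dish_square_top below 0.035 m and z of the grasp point in the frame of dish_square_top below 0.044 m)).
It also fails if it takes over 40 s, if anything falls off the work surface, if the arm or the gripper's body presses on something with over 40 N, if the wrist force passes 120 N, or if a joint passes its speed limit or range.

### The arm

A 6-joint arm with a two-finger parallel gripper is mounted at the origin on the work surface. World frame = base frame: x ahead of the robot, y to its left, z up, the work surface at z = 0. Lengths are in m, angles in rad, forces in N, time in s.
With the tool pointing down it reaches from about 0.25 to 0.725 m from the base axis. Payload 4 kg.
Tool frame: the origin (TCP) lies at the very end of the fingers, on their centre line; the grasp point (between the pads) lies 19 mm behind it; z points along the fingers, y is the line along which they close (so a half turn about z gives the same grasp; the last joint's range is limited). The gripper opens to 85 mm and grips with 20 to 120 N. Pads are 22 mm wide; open, the fingers measure 114 mm over their backs; the gripper's body (76 mm by 85 mm) begins 54 mm behind the grasp point. The pads swing forward as they close: fully open they stand 13 mm farther back than shut.
Start: joints at [-1.191, 0.241, 0.005, 1.335, 0, 1.571], TCP at [0.185, -0.464, 0.231] pointing down, gripper open.
Joint ranges: [-2.72, 2.72], [-1.05, 1.87], [-1.09, 1.28], [-1.99, 2.15], [-1.42, 1.44], [-3.14, 3.14]. Speed limits (rad/s): [2.79, 2.79, 3.14, 3.14, 3.14, 3.14].

### API

Orientations are given as a unit quaternion [x, y, z, w].
In Python, from workcell import bot, vision, workorder gives the robot as it stands.
- The arm moves only by the shell command python3 -m creep 'ROWS' [OPENING]. ROWS is JSON, a list of rows, each a list of 2 entries, a list of its own where there are three numbers: the shift along the tool's x, y, z in mm, then the turn, a rotation vector about the tool's x, y, z in rad. In form: [[[dx, dy, dz], [wx, wy, wz]], ...]. A call has 1 to 12 rows; each row shifts and turns the commanded pose from where the row before left it, along the tool's axes as they then stand; what a row does not reach is not made up. A row lasts 1/8 s, in which the tool goes at most 62.5 mm and 10.7 degrees, less where a joint would pass 70% of its speed; a pose out of reach is approached as far as the arm can. A call is refused whole if a number of a shift passes 62.5 or a number of a turn 0.188, either way. A call with a gripper value outside its range is refused whole. OPENING is the finger opening in mm, from 0 to 85.4, set as the call begins (- or left out, the last holds). The fingers move at their own pace and stop on an object; the grip force is fixed at half the most. Time passes only in rows, so rows that do not move let the fingers close. It gives the time, the measured TCP pose, the force, the opening and the grip force at its end, in the units of the state.
- bot.get_obs(): the state, without advancing time (a new reading comes with each control period).
- vision.camera(name): name is "scene" or "top" or "wrist"; returns a dict with "image" (384x512x3 uint8, blue, green, red), "z_map" (384x512 float32, m along the optical axis (not along the pixel's ray), 0 where there is no reading), "K" (3x3 intrinsics, pixels), "rvec" (rotation vector, rad) and "tvec" (3), from world to camera coordinates, as OpenCV has them; the wrist camera has in their place "tool_from_camera" (4x4, takes a point from camera to tool coordinates, whose origin is the TCP and whose axes are the flange's). Camera axes: x right, y down, z forward; pixel columns grow to the right and rows downward; lengths in m; the calibration is good to about 2 mm. A picture is of the moment at which its call begins: read the wrist's pose just before it.
- workorder.job_done(): hands the job in; it is judged then, once.
Trained networks look in a picture, given as the dict that the camera call returned (one of the last four; its "shot" number tells which), for a name from the list of things; names that differ only in an ending like _2 or _b are one class to them, and where a whole thing is asked for, a point or a joint stands for the part that bears it (a point fixed in the world has none). Each returns a list of dicts, best first, with "score" (0 to 1); they miss things now and then, are a little off and sometimes report something else, mostly with a low value. They report only what shows in the picture. A call takes as long as a camera call. They do not tell look-alikes from the thing itself.
- vision.spot_in(picture, query): "position" ([column, row] in pixels, amid what is visible of it).
- vision.place_of(picture, query): "position" ([column, row] in pixels: a listed point, or the origin of a listed thing).
The state is a dict: "clock": time; "joint_pos": joint angles; "joint_vel": joint speeds; "tau": joint torques, N m; "eef_pos": TCP position; "tool_rot": TCP orientation; "ft_force": force on the tool from outside, world axes, zero at the start; "ft_torque": the same for the moment, N m; "grip_width": finger opening in m; "grasp_force": force on a finger pad.
Only numpy, scipy, OpenCV 4.12 (cv2) and the standard library are available. Lean on these libraries where they do the work, as an engineer would, in place of code of your own. Each camera call takes 0.05 s, during which the arm holds its last target. There are 200 camera calls.

## Working session

There is one attempt and no reset: what is moved stays moved. The work goes in short steps, Python scripts to look and compute and a shell command to move; the robot and the scene stay as the last step left them, time stands still between calls to the robot, and variables do not carry over. Pictures are saved under pics/ and viewed, at most 10 in all, crops included, and the job is handed in when it is done.

```bash
mkdir -p pics; cat > h.py <<'E'
import numpy as np, cv2
from workcell import bot, vision, workorder
def world(p,uv,z=None):
    R,_=cv2.Rodrigues(np.array(p["rvec"],float)); t=np.array(p["tvec"],float).ravel(); K=np.array(p["K"])
    r=R.T@np.linalg.inv(K)@np.array([uv[0],uv[1],1.]); c=-R.T@t
    if z is None: return c+r*float(p["z_map"][int(round(uv[1])),int(round(uv[0]))])
    return c+r*(z-c[2])/r[2]
E
python3 - <<'E'
from h import *
for n in ("top","scene"):
    p=vision.camera(n); cv2.imwrite(f"pics/{n}.png",p["image"])
    for q,z in (("stray_top",.018),("round_1_top",.018),("dish_long_top",.029),("dish_round_top",.029),("dish_square_top",.029),("tray",0),("bottle",0)):
        for d in vision.place_of(p,q)[:6]:
            print(n,q,round(d["score"],2),np.round(d["position"]),np.round(world(p,d["position"],z),3),np.round(world(p,d["position"]),3))
o=bot.get_obs();print(o["clock"],o["eef_pos"],o["tool_rot"],o["grip_width"])
E
```

```text
top stray_top 0.74 [402. 240.] [ 0.44  -0.333  0.018] [ 0.44  -0.336  0.012]
top stray_top 0.61 [342. 286.] [ 0.347 -0.199  0.018] [ 0.347 -0.2    0.011]
top stray_top 0.5 [358. 233.] [ 0.455 -0.241  0.018] [ 0.455 -0.242  0.015]
top round_1_top 0.73 [303. 230.] [ 0.463 -0.123  0.018] [ 0.464 -0.123  0.016]
top dish_long_top 0.93 [204. 160.] [0.621 0.088 0.029] [0.621 0.088 0.028]
top dish_round_top 0.76 [185. 235.] [0.458 0.128 0.029] [0.458 0.128 0.026]
top dish_square_top 0.76 [109. 193.] [0.55  0.293 0.029] [ 0.402 -0.001  0.79 ]
top dish_square_top 0.7 [143. 116.] [0.724 0.225 0.029] [0.718 0.222 0.042]
top tray 0.65 [325. 213.] [ 0.502 -0.177  0.   ] [ 0.402 -0.001  0.79 ]
top bottle 0.59 [141. 121.] [0.726 0.238 0.   ] [0.715 0.23  0.025]
scene stray_top 0.69 [194. 252.] [ 0.471 -0.243  0.018] [ 0.471 -0.243  0.02 ]
scene stray_top 0.61 [159. 280.] [ 0.437 -0.347  0.018] [ 0.435 -0.346  0.012]
scene stray_top 0.53 [165. 219.] [ 0.349 -0.199  0.018] [ 0.347 -0.197  0.013]
scene stray_top 0.33 [264. 112.] [0.404 0.267 0.018] [0.404 0.268 0.017]
scene round_1_top 0.42 [215. 215.] [ 0.463 -0.126  0.018] [ 0.461 -0.125  0.014]
scene dish_long_top 0.92 [305. 179.] [0.629 0.087 0.029] [0.629 0.088 0.029]
scene dish_round_top 0.73 [256. 147.] [0.455 0.123 0.029] [0.455 0.123 0.029]
scene dish_square_top 0.84 [311. 119.] [0.552 0.303 0.029] [0.552 0.303 0.028]
scene tray 0.95 [214. 239.] [ 0.492 -0.181  0.   ] [ 0.497 -0.186  0.015]
scene tray 0.73 [205. 232.] [ 0.459 -0.176  0.   ] [ 0.465 -0.182  0.015]
scene bottle 0.5 [356. 164.] [0.735 0.227 0.   ] [ 0.835 -0.561  1.02 ]
scene bottle 0.22 [265. 114.] [0.404 0.277 0.   ] [0.407 0.271 0.007]
0.8 [ 0.18535413 -0.46436704  0.2313285 ] [ 9.82024131e-01  1.88755413e-01 -6.91752643e-06  1.47624593e-05] 0.08560475157900953
```

View pics/top.png

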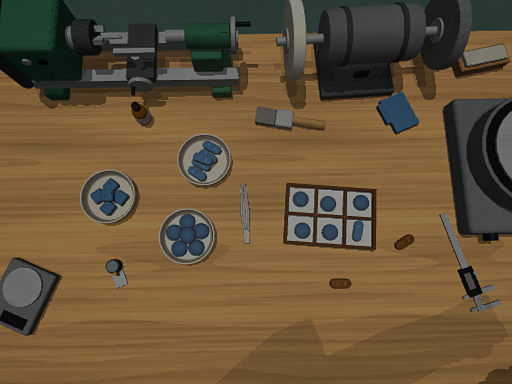

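View pics/scene.png

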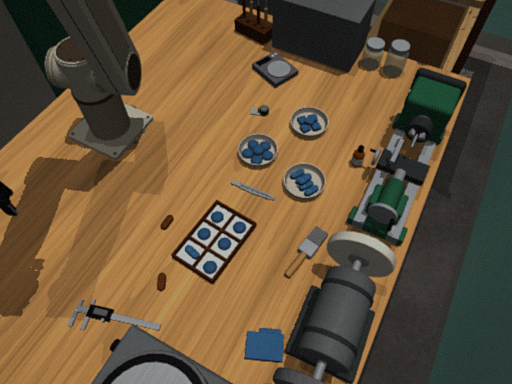

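Top view: a blue bar sits in the tray at (358,231). The look-alikes are brown bars on the table at (402,241) and (341,284). Long-stone dish is at (204,160), round dish at (187,236), square dish at (108,196). In the scene view the stray is at (194,252). I choose the blue one, then refine with colour blobs and a close crop.

```bash
python3 - <<'E'
from h import *
from scipy.spatial.transform import Rotation as Ro
crops=[]
o=bot.get_obs()
for n,(u,v) in (("top",(330,217)),("scene",(214,240))):
    p=vision.camera(n); im=p["image"]
    c=im[v-50:v+50,u-60:u+60]; crops.append(cv2.resize(c,None,fx=3.3,fy=3.3,interpolation=cv2.INTER_CUBIC))
    b=im.astype(int); m=((b[...,0]-b[...,2]>25)&(b[...,0]>b[...,1]+8)).astype(np.uint8)
    k,_,s,ce=cv2.connectedComponentsWithStats(m)
    for i in range(1,k):
        if s[i,4]>40:
            w=world(p,ce[i],.015)
            print(n,np.round(ce[i]),s[i,4],np.round(w,3))
    # dish rim: white pixels
    hsv=cv2.cvtColor(im,cv2.COLOR_BGR2HSV); 
    w=((hsv[...,1]<70)&(hsv[...,2]>130)).astype(np.uint8)
    k,_,s,ce=cv2.connectedComponentsWithStats(w)
    for i in range(1,k):
        if 60<s[i,4]<3000:
            x,y,ww,hh=s[i,:4]; print(n,"white",s[i],np.round(world(p,(x+ww/2,y+hh/2),.022),3))
cv2.imwrite("pics/crop.png",np.hstack(crops)); print(crops[0].shape)
R=Ro.from_quat(o["tool_rot"]).as_matrix(); print(R.round(3))
E
```

```text
top [398. 112.] 959 [ 0.731 -0.353  0.015]
top [211. 147.] 135 [0.655 0.074 0.015]
top [203. 159.] 298 [0.627 0.091 0.015]
top [197. 173.] 142 [0.595 0.106 0.015]
top [105. 196.] 500 [0.547 0.305 0.015]
top [120. 197.] 131 [0.544 0.273 0.015]
top [300. 199.] 162 [ 0.533 -0.121  0.015]
top [361. 202.] 165 [ 0.523 -0.253  0.015]
top [328. 203.] 165 [ 0.522 -0.181  0.015]
top [181. 234.] 667 [0.46  0.138 0.015]
top [358. 230.] 163 [ 0.462 -0.242  0.015]
top [302. 230.] 172 [ 0.465 -0.122  0.015]
top [201. 230.] 160 [0.468 0.096 0.015]
top [330. 232.] 169 [ 0.46  -0.181  0.015]
top [196. 247.] 169 [0.432 0.107 0.015]
top white [290   0  16  43 454] [ 0.961 -0.134  0.022]
top white [183 141  21  40 281] [0.62  0.112 0.022]
top white [203 148  24  34 317] [0.611 0.065 0.022]
top white [ 88 176  46  43 667] [0.542 0.29  0.022]
top white [289 188  25  25 347] [ 0.528 -0.122  0.022]
top white [318 190  25  25 353] [ 0.522 -0.185  0.022]
top white [347 192  24  25 347] [ 0.517 -0.246  0.022]
top white [193 215  15  11  62] [0.488 0.096 0.022]
top white [287 216  26  26 375] [ 0.466 -0.116  0.0
[... 1374 characters left out ...]
1 183  28  55 354] [0.908 0.125 0.022]
scene white [207 205  25  23 193] [ 0.477 -0.125  0.022]
scene white [225 216  27  23 207] [ 0.538 -0.13   0.022]
scene white [192 222  27  24 215] [ 0.471 -0.187  0.022]
scene white [336 231  59  32 548] [ 0.852 -0.026  0.022]
scene white [211 234  27  24 230] [ 0.533 -0.193  0.022]
scene white [300 239  18  17 175] [ 0.726 -0.095  0.022]
scene white [177 240  27  25 248] [ 0.466 -0.25   0.022]
scene white [196 252  28  26 249] [ 0.527 -0.255  0.022]
scene white [111 314  50  16 259] [ 0.45  -0.457  0.022]
scene white [ 112  363   80   21 1180] [ 0.548 -0.529  0.022]
(330, 396, 3)
[[ 0.929  0.371 -0.   ]
 [ 0.371 -0.929 -0.   ]
 [-0.     0.    -1.   ]]
```

View pics/crop.png

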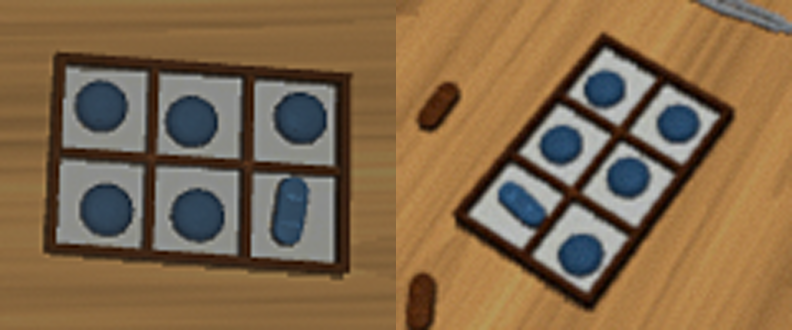

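The crop confirms the stray: the blue bar in the tray's near-right compartment, and both cameras agree on about (0.462, -0.242). The dish of long stones is at about (0.624, 0.089). I'll move at height with the gripper closed, going 340 mm along tool x and -104 mm along tool y.

```bash
python3 -m creep '[[[20,-6,0],[0,0,0]],[[34,-10,0],[0,0,0]],[[36,-11,0],[0,0,0]],[[36,-11,0],[0,0,0]],[[36,-11,0],[0,0,0]],[[36,-11,0],[0,0,0]],[[36,-11,0],[0,0,0]],[[36,-11,0],[0,0,0]],[[32,-10,0],[0,0,0]],[[24,-8,0],[0,0,0]],[[14,-4,0],[0,0,0]],[[0,0,0],[0,0,0]]]' 0
```

```text
clock: 2.4
eef_pos: [0.4629, -0.2414, 0.2312]
tool_rot: [0.982, 0.189, -0.0, 0.0]
ft_force: [0.1, -0.4, -0.7]
grip_width: 0.0
grasp_force: 0.0
```

```bash
python3 -m creep '[[[0,0,10],[0,0,0]],[[0,0,25],[0,0,0]],[[0,0,30],[0,0,0]],[[0,0,25],[0,0,0]],[[0,0,15],[0,0,0]],[[0,0,5],[0,0,0]],[[0,0,0],[0,0,0]]]'
python3 - <<'E'
from h import *
from scipy.spatial.transform import Rotation as Ro
o=bot.get_obs(); p=vision.camera("wrist"); cv2.imwrite("pics/w1.png",p["image"])
T=np.eye(4);T[:3,:3]=Ro.from_quat(o["tool_rot"]).as_matrix();T[:3,3]=o["eef_pos"];W=T@p["tool_from_camera"]
b=p["image"].astype(int); m=((b[...,0]-b[...,2]>25)&(b[...,0]>b[...,1]+8)).astype(np.uint8)
k,_,s,ce=cv2.connectedComponentsWithStats(m)
for i in range(1,k):
    if s[i,4]>200:
        r=W[:3,:3]@np.linalg.inv(p["K"])@np.array([*ce[i],1]); print(s[i],(W[:3,3]+r*(.015-W[2,3])/r[2]).round(3))
E
```

```text
clock: 3.28
eef_pos: [0.4626, -0.2421, 0.1216]
tool_rot: [0.982, 0.189, 0.0, 0.0]
ft_force: [0.9, -0.0, 0.3]
grip_width: -0.0003
grasp_force: 0.0
[ 128   31   43   47 1582] [ 0.534 -0.125  0.015]
[ 194   76   41   43 1379] [ 0.523 -0.184  0.015]
[ 274  109   40   40 1249] [ 0.524 -0.256  0.015]
[ 107  115   42   41 1274] [ 0.466 -0.125  0.015]
[ 172  146   39   38 1134] [ 0.462 -0.184  0.015]
[236 166  37  44 934] [ 0.463 -0.244  0.015]
```

View pics/w1.png

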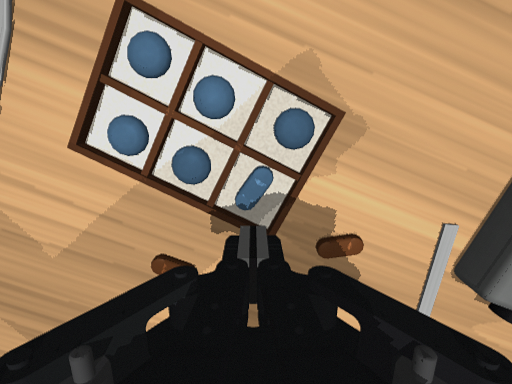

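The wrist view shows the stray at pixel (254,188), which puts it at (0.463, -0.244), so the tool is within 2 mm. I'll go down another 67 mm to TCP z ≈ 0.055 and dwell.

```bash
python3 -m creep '[[[0,0,12],[0,0,0]],[[0,0,20],[0,0,0]],[[0,0,18],[0,0,0]],[[0,0,12],[0,0,0]],[[0,0,5],[0,0,0]],[[0,0,0],[0,0,0]],[[0,0,0],[0,0,0]],[[0,0,0],[0,0,0]],[[0,0,0],[0,0,0]],[[0,0,0],[0,0,0]],[[0,0,0],[0,0,0]],[[0,0,0],[0,0,0]]]'; python3 -m creep '[[[0,0,0],[0,0,0]],[[0,0,0],[0,0,0]],[[0,0,0],[0,0,0]],[[0,0,0],[0,0,0]],[[0,0,0],[0,0,0]],[[0,0,0],[0,0,0]],[[0,0,0],[0,0,0]],[[0,0,0],[0,0,0]],[[0,0,0],[0,0,0]],[[0,0,0],[0,0,0]]]'
```

```text
clock: 4.82
eef_pos: [0.4626, -0.2417, 0.0543]
tool_rot: [0.982, 0.189, -0.0, -0.0]
ft_force: [-0.9, -0.5, 0.0]
grip_width: 0.0
grasp_force: 0.0
clock: 6.08
eef_pos: [0.4626, -0.2417, 0.0543]
tool_rot: [0.982, 0.189, 0.0, -0.0]
ft_force: [0.9, -0.4, -0.1]
grip_width: -0.0001
grasp_force: 0.0
```

The dwell lasted about 2.1 s. Next I rise 110 mm, then move 274 mm along tool x and -247 mm along tool y.

```bash
python3 -m creep '[[[0,0,-10],[0,0,0]],[[0,0,-25],[0,0,0]],[[0,0,-30],[0,0,0]],[[0,0,-25],[0,0,0]],[[0,0,-15],[0,0,0]],[[0,0,-5],[0,0,0]],[[0,0,0],[0,0,0]]]'; python3 -m creep '[[[12,-11,0],[0,0,0]],[[24,-22,0],[0,0,0]],[[30,-27,0],[0,0,0]],[[30,-27,0],[0,0,0]],[[30,-27,0],[0,0,0]],[[30,-27,0],[0,0,0]],[[30,-27,0],[0,0,0]],[[30,-27,0],[0,0,0]],[[28,-25,0],[0,0,0]],[[20,-18,0],[0,0,0]],[[10,-9,0],[0,0,0]],[[0,0,0],[0,0,0]]]'
python3 - <<'E'
from h import *
from scipy.spatial.transform import Rotation as Ro
o=bot.get_obs(); p=vision.camera("wrist"); cv2.imwrite("pics/w2.png",p["image"])
T=np.eye(4);T[:3,:3]=Ro.from_quat(o["tool_rot"]).as_matrix();T[:3,3]=o["eef_pos"];W=T@p["tool_from_camera"]
for d in vision.place_of(p,"dish_long_top"):
    r=W[:3,:3]@np.linalg.inv(p["K"])@np.array([*d["position"],1]); print(d,(W[:3,3]+r*(.029-W[2,3])/r[2]).round(3))
E
```

```text
clock: 6.95
eef_pos: [0.4624, -0.2416, 0.164]
tool_rot: [0.982, 0.189, -0.0, -0.0]
ft_force: [-0.4, -0.7, -0.3]
grip_width: 0.0001
grasp_force: 0.0
clock: 8.45
eef_pos: [0.6251, 0.0902, 0.1634]
tool_rot: [0.982, 0.19, -0.001, 0.0]
ft_force: [0.0, -0.4, 0.4]
grip_width: -0.0
grasp_force: 0.0
{'position': [252.5, 176.5], 'score': 0.77} [0.628 0.091 0.029]
```

View pics/w2.png

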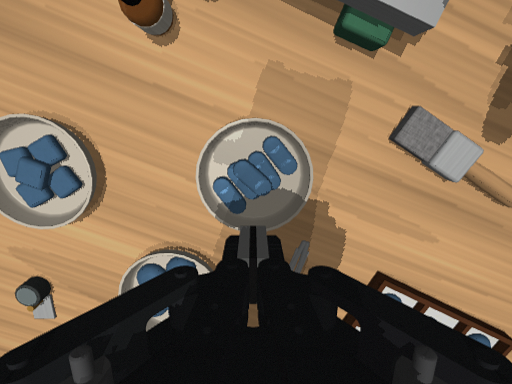

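The dish of long stones is centred at pixel (253,176), at (0.628, 0.091), which is 3 mm from the tool. I'll go down 98 mm.

```bash
python3 -m creep '[[[3,0,10],[0,0,0]],[[0,0,20],[0,0,0]],[[0,0,24],[0,0,0]],[[0,0,22],[0,0,0]],[[0,0,15],[0,0,0]],[[0,0,7],[0,0,0]],[[0,0,0],[0,0,0]],[[0,0,0],[0,0,0]],[[0,0,0],[0,0,0]],[[0,0,0],[0,0,0]],[[0,0,0],[0,0,0]],[[0,0,0],[0,0,0]]]'; python3 -m creep '[[[0,0,0],[0,0,0]],[[0,0,0],[0,0,0]],[[0,0,0],[0,0,0]],[[0,0,0],[0,0,0]],[[0,0,0],[0,0,0]],[[0,0,0],[0,0,0]],[[0,0,0],[0,0,0]],[[0,0,0],[0,0,0]]]' && python3 -c "
from workcell import workorder; print(workorder.job_done())"
```

```text
clock: 10.05
eef_pos: [0.6283, 0.0904, 0.0664]
tool_rot: [0.982, 0.189, 0.0, -0.0]
ft_force: [-0.1, 0.5, 0.7]
grip_width: 0.0002
grasp_force: 0.0
clock: 11.05
eef_pos: [0.6283, 0.0904, 0.0663]
tool_rot: [0.982, 0.189, 0.0, -0.0]
ft_force: [-0.6, 0.3, -0.7]
grip_width: -0.0
grasp_force: 0.0
the job is handed in; nothing more can be done
None
```

I pointed at the stray blue bar in the tray for about 2 s, then at the dish of long stones, and handed the job in at about 11 s still pointing there; I saw no sign of contact, but no verdict came back.

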